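# Enable the craft cutter with its key switch

## Robot

A 7-joint arm with a two-finger parallel gripper is mounted at the origin on the work surface. World frame = base frame: x ahead of the robot, y to its left, z up, the work surface at z = 0. Lengths are in m, angles in rad, forces in N, time in s.
With the tool pointing down it reaches from about 0.4 to 0.85 m from the base axis. Payload 10.4 kg.
Tool frame: the origin (TCP) lies at the very end of the fingers, on their centre line; the grasp point (between the pads) lies manip.hold_point_z behind it (manip.hold_point_z is the distance from the TCP to the grasp point, in m); z points along the fingers, y is the direction in which the jaws open and shut (so a half turn about z gives the same grasp; the last joint's range is limited). The gripper opens to 85 mm and grips with 20 to 120 N. Pads are 22 mm wide; open, the fingers measure 114 mm over their backs; the gripper's body (76 mm by 85 mm) begins 54 mm behind the grasp point. The pads swing forward as they close: fully open they stand 13 mm farther back than shut.
Start: joints at [-1.239, 0.332, -0.065, 1.46, 0.022, 1.35, -0.088], TCP at [0.217, 0.586, 0.231] pointing down, gripper open.
Joint ranges: [-2.6, 2.6], [-0.5, 2.12], [-1.47, 1.34], [0.16, 2.42], [-1.27, 4.41], [0.06, 2.06], [-2.6, 2.6]. Speed limits (rad/s): [2.22, 2.22, 2.79, 2.79, 3.14, 3.14, 3.14].

## Interface

Orientations are given as a unit quaternion [x, y, z, w].
In Python, from workcell import manip gives the robot as it stands.
- The arm moves only by the tool jog_arm, never from a script. Its arguments are lists of equal length, an entry for each row: "translation": the shift along the world's x, y, z in mm, a list of three; "turn": the turn about the world's z in degrees. In form: {"translation": [[x, y, z], ...], "turn": [turn, ...]}. A call has 1 to 12 rows; each row is the pose to reach, as a shift and turn from the pose measured when the call began; what a row does not reach only later rows make up. A row lasts 1/12 s, in which the tool goes at most 41.7 mm and 7.16 degrees, less where a joint would pass 70% of its speed; a pose out of reach is approached as far as the arm can. A call with a gripper value outside its range is refused whole. "grip" is the finger opening in mm, from 0 to 85.4, set as the call begins (left out, the last holds). The fingers move at their own pace and stop on an object; "grip_force" is the grip in N (left out, the last holds). Time passes only in rows, so rows that repeat a pose let the fingers close. It gives the time, the measured TCP pose, the force and the opening at its end, in the units of the state.
- manip.get_obs(): the state, without advancing time (a new reading comes with each control period).
- manip.camera(name): name is "scene" or "top"; returns a dict with "frame" (400x640x3 uint8, red, green, blue), "mtx" (3x3 intrinsics, pixels), "pose" (4x4, takes a point from camera to world coordinates). Camera axes: x right, y down, z forward; pixel columns grow to the right and rows downward; lengths in m; the calibration is good to about 2 mm. A picture is of the moment at which its call begins. There is no depth.
- manip.hand_in(): hands the job in, once; it reports no verdict.
Trained networks look in a picture, given as the dict that the camera call returned (one of the last four; its "shot" number tells which), for a name from the list of things; names that differ only in an ending like _2 or _b are one class to them, and where a whole thing is asked for, a point or a joint stands for the part that bears it (a point fixed in the world has none). Each returns a list of dicts, best first, with "confidence" (0 to 1); they miss things now and then, are a little off and sometimes report something else, mostly with a low value. They report only what shows in the picture. A call takes as long as a camera call. They do not tell look-alikes from the thing itself.
- manip.outline_of(picture, label): "mask" (400x640 bool, what is visible of it) and "extent" ([left, top, right, bottom] in pixels, round what is visible of it).
- manip.pinpoint(picture, label): "at" ([column, row] in pixels: a listed point, or the origin of a listed thing).
The state is a dict: "clock": time; "joint_pos": joint angles; "joint_velocities": joint speeds; "tau": joint torques, N m; "position": TCP position; "ee_rot": TCP orientation; "ft_force": force on the tool from outside, world axes, zero at the start; "torque": the same for the moment, N m; "grip_width": opening from 0.0 (shut) to 1.0 (fully open).
Only numpy, scipy, OpenCV 4.12 (cv2) and the standard library are available. Lean on these libraries where they do the work, as an engineer would, in place of code of your own. Each camera call takes 0.05 s, during which the arm holds its last target. There are 200 camera calls.

## Task

Enable the cutter: take the red-handled key out of its wooden rest and put it into the lock on the grey control box. Press it down only lightly while turning it gently back and forth until it drops fully home, then turn it clockwise as far as it goes to ON. Let go and leave the key home in the lock; do not force it, do not press the red stop button, and leave the tape, the pin jar and the glue where they stand.

Things in the scene. Friction and masses are not known exactly. Their poses are not given: they have to be found in the camera images.
- key_grip (a point): Centre of the red handle of the loose key (about 90 g): an upright flat plate 56 mm wide (key x), 12 mm thick (key y), 44 mm high (key z, up along the key's axis). At the start the key stands upright in the wooden rest, its collar on the rest's top. Half a turn about z gives the same key.
- key_seat (a point): Centre of the underside of the key's steel collar (30 mm across, 6 mm thick), on the key's axis, 38 mm below the handle's centre; same axes. Below it a round shaft, 14 mm in diameter and 34 mm long, then the blade.
- key_tip (a point): Centre of the end of the key's flat blade, on the axis, 48 mm below the collar's underside; same axes. The blade is 14 mm wide along key x, 5 mm thick along key y and 14 mm long.
- key_rest: Fixed light wooden block 70 x 70 x 55 mm with a round hole of 19 mm from top to bottom in its centre in which the key stands; lift the key straight up by at least 60 mm to free it. Origin: centre of its underside, on the table.
- console: Fixed grey control box 170 mm (x) x 240 mm (y) x 76 mm high, origin at the centre of its underside. On top: a square aluminium lock plate, a red push button in a yellow housing (stop button, 120 mm from the lock in the box's +y direction), and an indicator whose white tab covers green when off and slides over to cover red when on.
- lock_face (a point): Centre of the lock's mouth, on top of the 64 x 64 mm aluminium lock plate, 80 mm above the table; axes as the box's, z up. The keyhole is round, 15.6 mm in diameter, 20 mm deep, with a 4 mm chamfer; the key enters it at any angle. The key is home when its collar lies on this plate. The black index mark points along the box's +x.
- core (a joint): Sinking (m) of the sprung core that stops the blade's tip while the collar is still 12 mm above the lock plate. 0 at rest; begins to give at 3 N, then 1 mm more for every 1.5 N; end at 9 mm; beyond 7 mm (about 13 N) counts as forcing. It springs back when the key is raised or drops into its slot.
- switch (a joint): Turn of the core from off (0) clockwise from above to its stop at ON (0.75 rad). Off is hidden: the core's slot (15.4 x 6.4 mm) then lies within 0.65 rad either way of the box's x axis; a blade within about 0.1 rad of it drops in. Only then does the key turn it (0.1 N m friction, stays put). With play, turn the key 0.75 to 1.1 rad clockwise from there.
- stop_button (a joint): Travel of the red stop button: 0 up, 0.006 m pressed. Must not be pressed.
- tape: Bystander: yellow roll of tape lying flat, 90 mm across, 48 mm high; origin at the centre of its underside.
- pin_jar: Bystander: clear jar with blue lid, 64 mm across, 60 mm high; origin at the centre of its underside.
- glue: Bystander: white glue bottle with orange cap, 56 mm across, 160 mm high; origin at the centre of its underside.
Not all that is in view belongs to the job. Of the things like the part that bears key_grip, leave any that is purple or yellow; of the rest the smaller one is meant.

How it is judged:
By the outcome, as a careful person would: the job done as asked, in the order asked, and still so for the second after the job is handed in, with the robot touching nothing.
It also fails if it takes over 67 s, if anything falls off the work surface, if the arm or the gripper's body presses on something with over 40 N, if the wrist force passes 120 N, or if a joint passes its speed limit or range.

## Working session

There is one attempt and no reset: what is moved stays moved. The work goes in short steps, Python scripts to look and compute and a tool call to move; the robot and the scene stay as the last step left them, time stands still between calls to the robot, and variables do not carry over. Pictures are saved under pics/ and viewed, about 8 in all and at most 12, crops included, and the job is handed in when it is done.

Besides the shell and the picture viewer there is one more tool, called after "Request:" in YAML: its name, and indented under it one key for each argument. jog_arm: Moves the arm, as the interface text tells. Its arguments: {"type":"object","properties":{"translation":{"type":"array"},"turn":{"type":"array"},"grip":{"type":"number"},"grip_force":{"type":"number"}},"required":["translation","turn"]}

```bash
mkdir -p pics; cat > h.py <<'E'
import numpy as np, cv2
from workcell import manip
def snap(n,save=None):
    p=manip.camera(n)
    if save: cv2.imwrite('pics/'+save,p['frame'][:,:,::-1])
    return p
def ray(p,uv):
    K=np.array(p['mtx']);T=np.array(p['pose'])
    d=T[:3,:3]@np.linalg.solve(K,[uv[0],uv[1],1.]);return T[:3,3],d/np.linalg.norm(d)
def atz(p,uv,z):
    o,d=ray(p,uv);return o+d*(z-o[2])/d[2]
def tri(rs):
    A=0;b=0
    for o,d in rs:
        P=np.eye(3)-np.outer(d,d);A=A+P;b=b+P@o
    return np.linalg.solve(A,b)
def proj(p,X):
    T=np.linalg.inv(np.array(p['pose']));c=T[:3,:3]@np.asarray(X)+T[:3,3];q=np.array(p['mtx'])@c;return q[:2]/q[2]
E
python3 - <<'E'
from h import *
np.set_printoptions(precision=3,suppress=True)
P={n:snap(n,n+'1.png') for n in('scene','top')}
for n,p in P.items():
    print(n,p['pose'][:3],p['mtx'])
    for l in('key_grip','key_seat','key_rest','console','lock_face','stop_button','tape','pin_jar','glue'):
        print(n,l,[(np.round(d['at'],1).tolist(),round(d['confidence'],2)) for d in manip.pinpoint(p,l)])
    for l in('key_grip',): print([(np.round(d['extent']).tolist(),round(d['confidence'],2)) for d in manip.outline_of(p,l)])
o=manip.get_obs();print(o);print(manip.hold_point_z)
cv2.imwrite('pics/both.png',cv2.resize(np.vstack([p['frame'] for p in P.values()])[:,:,::-1],(640,800))[:,:])
E
```

```text
scene [[ 0.726  0.391 -0.566  1.056]
 [ 0.688 -0.408  0.601 -0.662]
 [ 0.004 -0.825 -0.565  0.653]] [[407.857   0.    316.399]
 [  0.    407.857 200.213]
 [  0.      0.      1.   ]]
scene key_grip [([183.4, 267.3], 0.88), ([231.8, 238.2], 0.83), ([181.5, 184.1], 0.72), ([182.3, 215.4], 0.67)]
scene key_seat [([235.1, 251.6], 0.86), ([189.0, 276.0], 0.83), ([186.7, 238.3], 0.69), ([183.8, 198.0], 0.69)]
scene key_rest [([233.8, 273.9], 0.55)]
scene console [([352.3, 225.4], 0.56)]
scene lock_face [([333.2, 211.0], 0.59)]Traceback (most recent call last):
  File "<stdin>", line 7, in <module>
ValueError: it knows: console, glue, key_grip, key_rest, key_seat, key_tip, lock_face, pin_jar, tape
```

View pics/scene1.png

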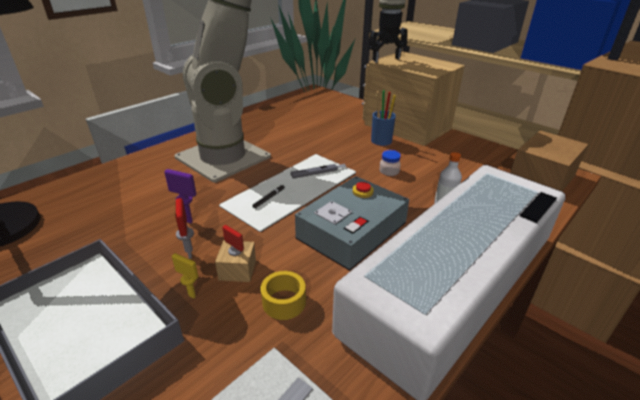

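View pics/top1.png

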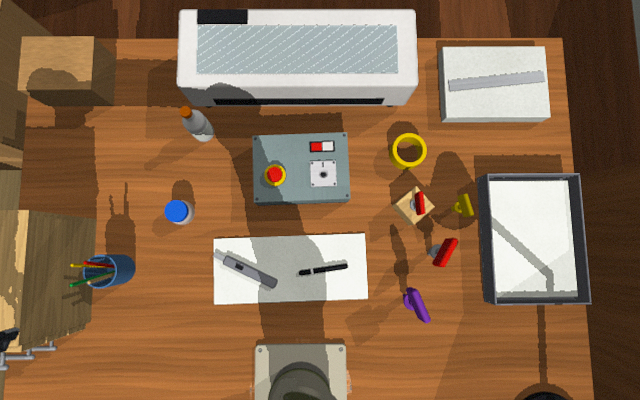

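The scene picture shows the wooden rest with the smaller red key at about (233,240). The larger red key is at (182,215), and there are also a purple and a yellow one. In the top picture the key is at (419,203), the lock plate at (323,174) and the stop button at (275,175). The key in the wooden rest is the one meant.

```bash
python3 - <<'E'
from h import *
np.set_printoptions(precision=4,suppress=True)
P={n:snap(n) for n in('scene','top')}
t=P['top'];print(t['pose'][:3],t['mtx'])
R={}
for n,p in P.items():
    for l in('key_grip','key_seat','key_tip','key_rest','console','lock_face','tape','pin_jar','glue'):
        R[n,l]=[d['at'] for d in manip.pinpoint(p,l)]
        print(n,l,[(np.round(d['at'],1).tolist(),round(d['confidence'],2)) for d in manip.pinpoint(p,l)])
near={'key_grip':((232,238),(419,203)),'key_seat':((235,252),(416,204)),'key_rest':((234,274),(413,206)),'lock_face':((333,211),(323,174)),'console':((352,225),(301,168))}
for l,(a,b) in near.items():
    try:
        q=[min(R[n,l],key=lambda x:np.hypot(*(np.array(x)-c))) for n,c in(('scene',a),('top',b))]
        X=tri([ray(P['scene'],q[0]),ray(P['top'],q[1])])
        z=dict(key_grip=.093,key_seat=.055,key_rest=0,lock_face=.08,console=0)[l]
        print(l,X,'scene@z',atz(P['scene'],q[0],z),'top@z',atz(t,q[1],z))
    except ValueError: print(l,'none')
f=t['frame'];hsv=cv2.cvtColor(f,cv2.COLOR_RGB2HSV)
m=((hsv[...,0]<8)|(hsv[...,0]>172))&(hsv[...,1]>150)&(hsv[...,2]>80)
n,L,S,C=cv2.connectedComponentsWithStats(m.astype(np.uint8))
for i in range(1,n):
    if S[i,4]>30: print(S[i],C[i])
c=f[120:240,240:480]
cv2.imwrite('pics/c1.png',cv2.resize(c,None,fx=3.3,fy=3.3,interpolation=cv2.INTER_CUBIC)[:,:,::-1])
o=manip.get_obs();print(o['clock'],o['position'],o['ee_rot'],o['grip_width'],o['ft_force'],manip.hold_point_z)
E
```

```text
[[-0.0087 -0.9937  0.1119  0.3587]
 [-0.9999  0.0074 -0.0122 -0.029 ]
 [ 0.0113 -0.112  -0.9936  0.9945]] [[373.2293   0.     314.2215]
 [  0.     373.2293 204.8019]
 [  0.       0.       1.    ]]
scene key_grip [([179.4, 181.6], 0.93), ([233.4, 240.9], 0.77), ([181.2, 218.5], 0.73)]
scene key_seat [([186.7, 201.4], 0.9), ([190.0, 278.4], 0.82), ([188.6, 235.8], 0.79), ([236.9, 251.4], 0.74)]
scene key_tip [([190.3, 254.8], 0.84), ([187.0, 219.4], 0.65), ([191.3, 293.9], 0.62)]
scene key_rest [([234.4, 271.4], 0.77)]
scene console [([351.3, 226.2], 0.63)]
scene lock_face [([332.9, 212.2], 0.84)]
scene tape [([287.6, 300.3], 0.67)]
scene pin_jar [([389.9, 172.2], 0.58)]
scene glue [([444.1, 202.6], 0.7)]
top key_grip [([444.7, 251.2], 0.92), ([413.1, 306.8], 0.84), ([415.3, 204.4], 0.77), ([467.3, 205.2], 0.56)]
top key_seat [([415.0, 300.1], 0.9), ([461.8, 210.1], 0.77), ([438.1, 247.2], 0.62), ([414.1, 204.4], 0.57)]
top key_tip [([405.3, 297.0], 0.84), ([452.4, 209.6], 0.82), ([425.5, 249.6], 0.61)]
top key_rest [([404.0, 208.8], 0.59)]
top console [([300.7, 173.5], 0.69), ([181.8,
[... 284 characters left out ...]
5  0.0544] scene@z [ 0.4679 -0.2912  0.055 ] top@z [ 0.4637 -0.2944  0.055 ]
key_rest [ 0.4559 -0.2906 -0.0138] scene@z [ 0.464  -0.3024  0.    ] top@z [ 0.4581 -0.2823  0.    ]
lock_face [ 0.5464 -0.0586  0.079 ] scene@z [ 0.5453 -0.0626  0.08  ] top@z [ 0.5486 -0.0562  0.08  ]
console [ 0.5559 -0.0041  0.01  ] scene@z [0.5494 0.008  0.    ] top@z [ 0.5562 -0.0054  0.    ]
[311 142  11   9  95] [316.0737 146.1684]
[267 167  15  15 167] [274.2036 174.0659]
[416 191   9  24 133] [420.6992 202.7444]
[433 238  25  29 342] [445.6111 252.4035]
[ 83 261  28   6  68] [ 95.6912 263.4265]
2.25 [0.2171 0.5861 0.2313] [ 0.1765  0.9843  0.0001 -0.    ] 1.0020778657400877 [-0.1184  0.2643  0.0973] 0.0187
```

View pics/c1.png

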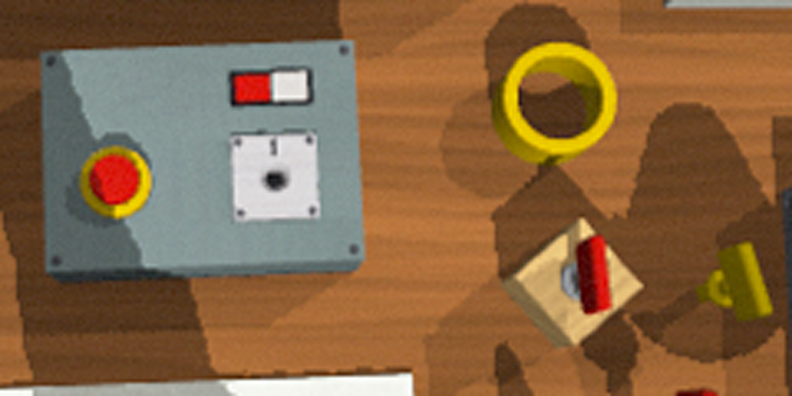

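In the crop, the keyhole is at about top pixel (323.3,174.5). The plate is turned about 3° and the key handle about 8° from the world x axis. Next I fit models to the pixels.

```bash
cat > fit.py <<'E'
from h import *
from scipy.optimize import minimize
def redmask(f):
    h=cv2.cvtColor(f,cv2.COLOR_RGB2HSV);return ((h[...,0]<8)|(h[...,0]>172))&(h[...,1]>150)&(h[...,2]>60)
def win(m,box):
    o=np.zeros(m.shape,np.uint8);l,t,r,b=box;o[t:b,l:r]=m[t:b,l:r];return o
S=4
def box(p,c,yaw,dims):
    a,b=np.array([np.cos(yaw),np.sin(yaw),0]),np.array([-np.sin(yaw),np.cos(yaw),0])
    V=[c+a*i*dims[0]/2+b*j*dims[1]/2+np.array([0,0,k*dims[2]/2]) for i in(-1,1) for j in(-1,1) for k in(-1,1)]
    return np.array([proj(p,v) for v in V])
def render(p,c,yaw,dims,w):
    l,t,r,b=w;q=(box(p,c,yaw,dims)-[l,t]+.5)*S-.5
    im=np.zeros(((b-t)*S,(r-l)*S),np.uint8);cv2.fillConvexPoly(im,cv2.convexHull(np.round(q*16).astype(np.int32)),255,cv2.LINE_8,4)
    return cv2.resize(im,(r-l,b-t),interpolation=cv2.INTER_AREA)/255.
def fit(items,x0,z,dims,scale=(.004,.004,.1)):
    def cost(x):
        e=0
        for p,m,w in items:
            l,t,r,b=w;R=render(p,np.array([x[0],x[1],z]),x[2],dims,w);e+=np.abs(R-m[t:b,l:r]).sum()/max(1,m[t:b,l:r].sum())
        return e
    best=None
    for dy in(-.25,0,.25):
        x=np.array(x0)+[0,0,dy]
        r=minimize(cost,x,method='Nelder-Mead',options=dict(initial_simplex=[x]+[x+np.eye(3)[i]*scale[i] for i in range(3)],xatol=1e-4,fatol=1e-4))
        if best is None or r.fun<best.fun: best=r
    return best.x,best.fun
E
python3 - <<'E'
from fit import *
np.set_printoptions(precision=4,suppress=True)
s,t=snap('scene'),snap('top')
ws,wt=(215,222,255,262),(405,182,440,222)
D=(.056,.012,.044)
for it in([(s,redmask(s['frame']),ws)],[(t,redmask(t['frame']),wt)],[(s,redmask(s['frame']),ws),(t,redmask(t['frame']),wt)]):
    print('key',*fit(it,(.464,-.295,.14),.093,D))
h=lambda p:cv2.cvtColor(p['frame'],cv2.COLOR_RGB2HSV)
print(h(t)[160:188:3,305:343:4,2],h(s)[205:220:2,315:350:4,2])
print('hole top',atz(t,(323.3,174.5),.08))
for p,w,n in((t,(303,156,343,192),'t'),(s,(312,198,355,226),'s')):
    l,tt,r,b=w;g=h(p);m=win((g[...,2]>(165 if n=='t' else 140))&(g[...,1]<40),w)
    m=cv2.morphologyEx(m,cv2.MORPH_CLOSE,np.ones((7,7)))
    k,L,St,C=cv2.connectedComponentsWithStats(m);i=1+np.argmax(St[1:,4]);print(n,St[i],C[i])
    x,f=fit([(p,(L==i),w)],(.547,-.058,.05),.080,(.064,.064,.0));print('plate',x,f)
E
```

```text
key [ 0.4597 -0.2926 -0.0518] 0.18494397759103642
key [ 0.4628 -0.2964 -0.0422] 0.3004540763673891
key [ 0.4623 -0.2946 -0.0314] 0.5532865251363703
[[152 142 108 103 129 131 134 160 148 146]
 [150 141 188 220 205 220 218 153 145 148]
 [147 137 219 214 205 216 218 214 140 147]
 [146 152 219 220 219 210 216 215 148 147]
 [150 148 220 221 102 121 220 218 145 150]
 [149 148 216 218  53  57 221 218 149 153]
 [149 142 220 222 208 214 220 219 150 151]
 [151 140 221 219 217 218 216 222 144 153]
 [152 144 115 220 219 220 216 187 149 151]
 [153 149 158 149 148 138 141 144 148 147]] [[125 127 147 190 191 193 174 129 127]
 [127 135 184 190 190 190 192 172 131]
 [125 172 189 190 156 177 189 191 168]
 [134 188 191 184 113 159 188 190 180]
 [128 187 193 190 120 142 171 194 173]
 [125 137 187 192 182 185 141 170 108]
 [128 120 138 188 189 193 189 119 106]
 [130 130 124 145 190 180 163  95 128]]
hole top [ 0.5375 -0.0635  0.08  ]
t [310 161  27  26 663] [322.9382 173.27  ]
plate [ 0.5408 -0.0628  0.0402] 0.03551888326974832
s [317 201  32  21 435] [332.4897 211.2644]
plate [ 0.5411 -0.0591  0.0401] 0.09740815866576516
```

```bash
python3 - <<'E'
from fit import *
s,t=snap('scene'),snap('top')
out=[]
for p,w,yaw in((s,(212,220,257,265),None),(t,(400,182,445,227),None)):
    l,tt,r,b=w;c=cv2.resize(p['frame'][tt:b,l:r],None,fx=9,fy=9,interpolation=cv2.INTER_NEAREST)[:,:,::-1].copy()
    c0=c.copy()
    for y,col in((.14,(0,255,0)),(-.04,(255,255,0))):
        q=(box(p,np.array([.463,-.295,.093]),y,(.056,.012,.044))-[l,tt]+.5)*9
        cv2.polylines(c0,[np.int32(q[[1,3,7,5]])],True,col,1);cv2.polylines(c0,[np.int32(q[[0,2,6,4]])],True,col,1)
    out.append(c0)
cv2.imwrite('pics/k.png',np.hstack(out)[:, :800])
E
```

```text
(no output)
```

View pics/k.png

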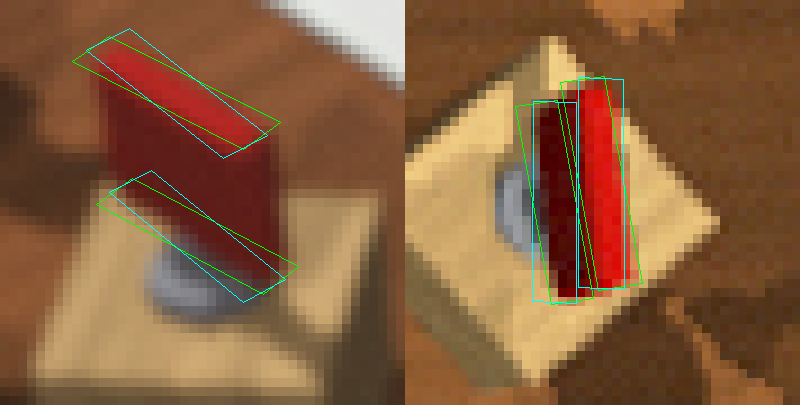

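The zoom shows the handle's dark side faces, which my mask missed, and the true yaw lies between the two drawn boxes. I refit with a wider mask and start moving towards the key.

```bash
python3 - <<'E'
from fit import *
np.set_printoptions(precision=4,suppress=True)
s,t=snap('scene'),snap('top')
def rm(p):
    f=p['frame'].astype(int);return (f[...,0]>45)&(f[...,1]<.48*f[...,0])&(f[...,2]<.48*f[...,0])
ws,wt=(218,220,250,256),(410,186,432,218)
D=(.056,.012,.044)
for it in([(s,rm(s),ws)],[(t,rm(t),wt)],[(s,rm(s),ws),(t,rm(t),wt)]):
    print('key',*fit(it,(.464,-.295,.08),.093,D))
o=manip.get_obs();print(o['clock'])
E
```

```text
key [ 0.4598 -0.2925 -0.0449] 0.19586517386410757
key [ 0.4634 -0.2971 -0.0402] 0.286968954248366
key [ 0.4641 -0.2954 -0.036 ] 0.553777916000237
2.55
```

Request:
jog_arm:
  translation:
    - [0,-40,10]
    - [15,-80,10]
    - [35,-120,10]
    - [60,-160,10]
    - [85,-200,10]
    - [110,-240,10]
    - [135,-280,10]
    - [160,-320,10]
    - [180,-360,10]
    - [200,-400,10]
    - [215,-440,10]
    - [225,-480,10]
  turn: [2,4,7,10,13,15,18,20,22,24,24,24]
  grip: 60

```text
clock: 3.55
position: [0.4307, 0.14, 0.2416]
ee_rot: [-0.032, 0.999, 0.0, 0.0]
ft_force: [0.5, -0.7, -0.1]
grip_width: 0.701
```

Request:
jog_arm:
  translation:
    - [3,-40,0]
    - [6,-80,0]
    - [9,-120,0]
    - [12,-160,0]
    - [15,-200,0]
    - [18,-240,0]
    - [21,-280,0]
    - [24,-320,0]
    - [27,-360,0]
    - [30,-400,0]
    - [33,-435,0]
    - [33,-435,0]
  turn: [1,1,1,1,1,1,1,1,1,1,1,1]

```text
clock: 4.55
position: [0.462, -0.3019, 0.2416]
ee_rot: [-0.037, 0.999, -0.002, -0.0]
ft_force: [-0.6, 0.1, -0.3]
grip_width: 0.705
```

```bash
python3 - <<'E'
from fit import *
s=snap('scene');o=manip.get_obs();print(o['clock'],o['position'],o['ee_rot'],o['joint_pos'])
c=cv2.resize(s['frame'][100:280,150:330],None,fx=3.3,fy=3.3,interpolation=cv2.INTER_CUBIC)[:,:,::-1]
t=snap('top')
d=cv2.resize(t['frame'][150:240,370:460],None,fx=2.2,fy=2.2)[:,:,::-1]
c=c.copy();cv2.imwrite('pics/a2.png',np.hstack([c,cv2.copyMakeBorder(d,0,c.shape[0]-d.shape[0],0,0,cv2.BORDER_CONSTANT)])[:, :800])
E
```

```text
4.6 [ 0.46249247 -0.29883329  0.24136866] [-3.78777174e-02  9.99281864e-01 -9.18487877e-04 -4.37416170e-04] [-0.26348942  0.20021479  0.86703152  1.68402085 -0.15473642  1.3294242
  2.27735196]
```

Request:
jog_arm:
  translation:
    - [1,3,-30]
    - [1,3,-60]
    - [1,3,-90]
    - [1,3,-120]
    - [1,3,-140]
    - [1,3,-155]
    - [1,3,-164]
    - [1,3,-164]
    - [1,3,-164]
  turn: [0,0,0,0,0,0,0,0,0]

```text
clock: 5.4
position: [0.4646, -0.2928, 0.0778]
ee_rot: [-0.04, 0.999, 0.0, -0.0]
ft_force: [-0.4, 0.0, 0.3]
grip_width: 0.705
```

```bash
python3 - <<'E'
from fit import *
s=snap('scene');o=manip.get_obs();print(o['clock'],o['position'],o['ee_rot'])
c=cv2.resize(s['frame'][160:280,150:310],None,fx=5,fy=5,interpolation=cv2.INTER_CUBIC)[:,:,::-1]
cv2.imwrite('pics/a3.png',c)
E
```

```text
5.45 [ 0.46486758 -0.29321706  0.07834135] [-3.96655608e-02  9.99212900e-01 -2.43572277e-04  4.04460714e-04]
```

View pics/a3.png

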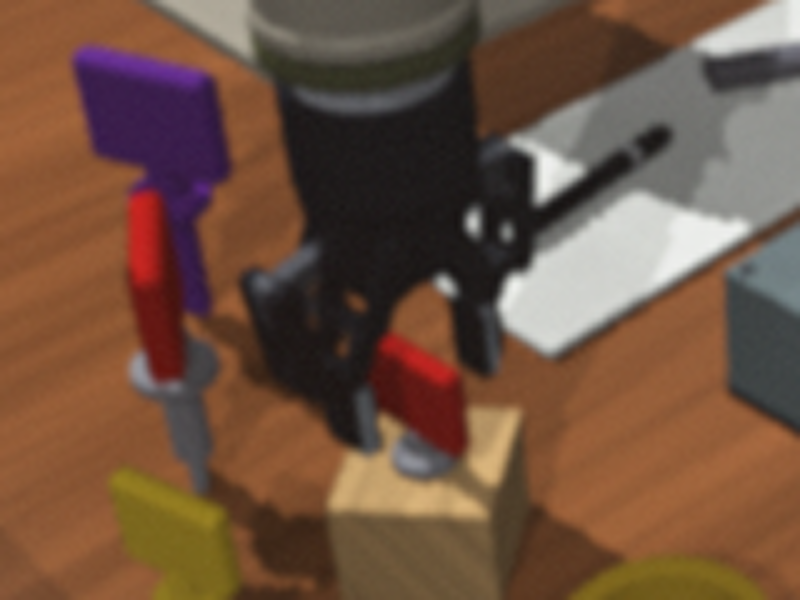

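The fingers straddle the red handle (crop about (420,395)) with its collar on the rest, and the other keys are clear. I close on it.

Request:
jog_arm:
  translation:
    - [-1,-2,0]
    - [-1,-2,0]
    - [-1,-2,0]
    - [-1,-2,0]
    - [-1,-2,0]
    - [-1,-2,0]
    - [-1,-2,0]
    - [-1,-2,0]
  turn: [0,0,0,0,0,0,0,0]
  grip: 0
  grip_force: 50

```text
clock: 6.12
position: [0.4641, -0.2954, 0.0788]
ee_rot: [-0.04, 0.999, -0.0, 0.001]
ft_force: [-1.2, 0.5, 6.1]
grip_width: 0.129
```

Request:
jog_arm:
  translation:
    - [0,0,8]
    - [0,0,20]
    - [0,0,32]
    - [0,0,46]
    - [0,0,60]
    - [0,0,76]
    - [0,0,92]
    - [0,0,110]
    - [0,0,125]
    - [0,0,130]
    - [0,0,130]
  turn: [0,0,0,0,0,0,0,0,0,0,0]

```text
clock: 7.03
position: [0.4647, -0.2958, 0.2106]
ee_rot: [-0.04, 0.999, -0.001, 0.002]
ft_force: [0.9, -0.7, -1.4]
grip_width: 0.135
```

Request:
jog_arm:
  translation:
    - [4,13,0]
    - [11,34,0]
    - [18,56,0]
    - [26,79,0]
    - [34,103,0]
    - [42,127,0]
    - [50,151,0]
    - [58,175,0]
    - [65,198,0]
    - [71,218,0]
    - [76,233,0]
    - [76,233,0]
  turn: [0,0,0,0,0,0,0,0,0,0,0,0]

```text
clock: 8.03
position: [0.5411, -0.0586, 0.2095]
ee_rot: [-0.042, 0.999, -0.0, 0.001]
ft_force: [0.6, 0.9, -0.4]
grip_width: 0.13
```

```bash
python3 - <<'E'
from fit import *
s=snap('scene');o=manip.get_obs();print(o['clock'],o['position'],o['ee_rot'],o['grip_width'],o['ft_force'],o['joint_pos'])
for l in('key_grip','key_seat','key_tip','lock_face'):
    print(l,[(np.round(d['at'],1).tolist(),round(d['confidence'],2)) for d in manip.pinpoint(s,l)])
c=cv2.resize(s['frame'][120:240,270:390],None,fx=5,fy=5,interpolation=cv2.INTER_CUBIC)[:,:,::-1]
cv2.imwrite('pics/a4.png',c)
E
```

```text
8.0833 [ 0.54060878 -0.06092076  0.20963436] [-4.11838850e-02  9.99150400e-01 -6.96270114e-04  1.37180058e-03] 0.13419433574692458 [-0.72044131 -1.20737326 -1.0884547 ] [-0.59990749  0.18365092  0.71002621  1.74276136 -0.12439258  1.2582363
  1.79301556]
key_grip [([182.8, 216.3], 0.89), ([182.6, 267.4], 0.83), ([178.5, 180.8], 0.81), ([335.2, 160.4], 0.58)]
key_seat [([182.1, 235.5], 0.98), ([186.8, 278.0], 0.9), ([184.2, 199.4], 0.87)]
key_tip [([187.6, 254.1], 0.82), ([189.9, 222.0], 0.78), ([189.0, 297.0], 0.77), ([333.4, 187.2], 0.58)]
lock_face [([331.9, 209.5], 0.59), ([335.3, 157.2], 0.38), ([443.7, 201.8], 0.18)]
```

View pics/a4.png

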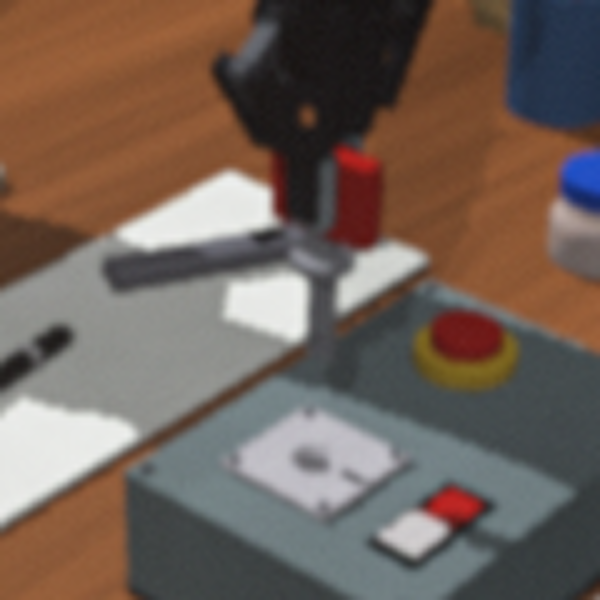

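The key hangs upright: tip at crop about (320,372), keyhole at (313,459), index mark to its right. I measure the hole from the first pictures and predict where the tip projects.

```bash
python3 - <<'E'
from fit import *
np.set_printoptions(precision=4,suppress=True)
s,t=snap('scene'),snap('top')
rs=[]
for p,f,w in((t,'top1.png',(317,168,330,181)),(s,'scene1.png',(324,205,341,217))):
    g=cv2.imread('pics/'+f,0).astype(float);l,a,r,b=w
    c=g[a:b,l:r];d=np.clip(np.median(c)*.93-c,0,None)
    if f[0]=='t': print(c.astype(int))
    else: print(c.astype(int))
    k,L,St,C=cv2.connectedComponentsWithStats((d>15).astype(np.uint8));i=1+np.argmax(St[1:,4]);d=d*(L==i)
    v,u=np.mgrid[a:b,l:r];q=((u*d).sum()/d.sum(),(v*d).sum()/d.sum());print(f,q,atz(p,q,.08),atz(p,q,.077));rs.append(ray(p,q))
print(tri(rs))
o=manip.get_obs();x,y,z=o['position'];print(o['position'],o['clock'])
for dz in(.0142+.0,.0142-.038,.0142-.086): print(z+dz,proj(s,(x,y,z+dz)))
for X in((.541,-.061,.08),): print(proj(s,X),proj(t,X))
E
```

```text
[[214 215 216 216 219 221 218 217 217 216 215 217 217]
 [217 217 215 215 214 215 206 209 209 213 214 215 212]
 [214 212 211 209 208 204 201 198 200 198 203 214 216]
 [214 215 204 204 182 169 168 167 179 188 190 216 217]
 [219 214 196 173 101  87  91  94 121 161 183 213 220]
 [222 217 181 132  32  27  26  39  72 135 173 213 221]
 [216 207 161  95  32  34  39  33  53 103 163 205 219]
 [217 207 172 127  50  37  40  33  58 112 171 216 218]
 [216 218 201 156 108  49  57  81 110 141 194 222 218]
 [220 221 219 199 163 128 109 128 173 207 217 219 219]
 [220 218 219 220 209 208 202 203 214 223 220 219 219]
 [219 218 219 217 217 222 221 223 220 219 218 216 216]
 [218 218 218 218 220 219 219 217 218 218 218 217 220]]
top1.png (np.float64(322.98750127885955), np.float64(174.15576936193432)) [ 0.5383 -0.0628  0.08  ] [ 0.5389 -0.0629  0.077 ]
[[153 166 177 182 183 183 185 184 184 186 187 188 186 184 176 167 155]
 [173 181 184 185 183 186 186 186 186 188 188 187 185 186 184 180 177]
 [183 184 183 184 184 184 184 185 184 185 184 185 183 185 186 186 185]
 [185 186 185 184 186 180 174 173 176 176 178
[... 239 characters left out ...]
 [185 188 187 180 157 127 108 101 100 104 109 138 170 182 182 182 185]
 [186 187 185 185 173 153 128 115 111 113 117 140 168 178 168 165 174]
 [186 186 186 186 184 176 161 150 146 147 149 160 174 174 153 137 145]
 [184 184 186 186 185 184 179 175 174 175 176 179 181 177 158 135 124]
 [175 183 186 185 185 184 184 183 183 185 186 183 186 185 178 168 150]]
scene1.png (np.float64(331.697513419758), np.float64(211.76723635221813)) [ 0.5421 -0.0633  0.08  ] [ 0.5394 -0.0601  0.077 ]
[ 0.5395 -0.0621  0.0779]
[ 0.5404 -0.0638  0.2106] 8.3833
0.22475053699212505 [332.6533 158.0733]
0.18675053699212507 [332.1986 173.046 ]
0.13875053699212508 [331.6538 190.9833]
[331.9969 211.1795] [322.2656 173.1041]
```

Request:
jog_arm:
  translation:
    - [0,0,-10]
    - [0,0,-22]
    - [0,0,-34]
    - [0,0,-44]
    - [0,0,-44]
    - [0,0,-44]
  turn: [0,0,0,0,0,0]

```text
clock: 8.88
position: [0.5399, -0.0639, 0.1656]
ee_rot: [-0.039, 0.999, -0.001, 0.001]
ft_force: [0.4, -0.3, -0.4]
grip_width: 0.133
```

```bash
python3 - <<'E'
from fit import *
np.set_printoptions(precision=4,suppress=True)
Z=[]
for i in range(4):
    s=snap('scene');o=manip.get_obs();Z.append(np.r_[o['position'],o['ft_force']])
print(np.array(Z))
x,y,z=np.mean(Z,0)[:3]
for dz in(.0142,.0142-.038,.0142-.086): print(z+dz,proj(s,(x,y,z+dz)))
g=cv2.cvtColor(s['frame'],cv2.COLOR_RGB2GRAY).astype(int)
print(g[186:220,322:344])
c=cv2.resize(s['frame'][160:230,300:370],None,fx=8,fy=8,interpolation=cv2.INTER_CUBIC)[:,:,::-1]
cv2.imwrite('pics/a5.png',c);print(o['clock'])
E
```

```text
[[ 0.5404 -0.0639  0.1664  0.7323 -0.1346 -0.769 ]
 [ 0.5406 -0.0639  0.1668 -0.0693  0.148  -0.8376]
 [ 0.5408 -0.0639  0.167   0.9256  0.3248 -1.1113]
 [ 0.5408 -0.0639  0.1671 -0.043  -0.7723 -1.1259]]
0.1810416979130258 [332.1878 175.2841]
0.14304169791302582 [331.7556 189.4727]
0.09504169791302582 [331.237 206.494]
[[169 182 200 205 191 155 115  87  78  78  78  76  73  76  83  74  56  50
   47  46  51  55]
 [144 149 162 165 157 140 118 103  91  82  82  79  77  89  98  90  72  54
   51  52  54  59]
 [143 142 142 142 138 141 140 133 117 103  92  84  83  86  93  89  77  62
   57  54  56  59]
 [144 145 143 136 126 127 138 142 137 127 113 105  90  87  86  84  74  63
   57  58  59  59]
 [145 145 141 129 105 103 115 123 131 128 124 110  94  84  82  76  67  62
   59  58  61  60]
 [143 136 125 104  82  76  85  93  99 104 103  97  85  78  74  67  62  60
   59  59  60  61]
 [126 109  91  77  66  65  71  73  77  79  80  77  75  69  64  60  59  59
   59  59  59  60]
 [ 96  78  69  68  69  70  75  73  72  71  72  68  67  62  59  60  60  60
   59  60  61  61]
 [ 70  68  77  88  93  93  87  80 
[... 1691 characters left out ...]
15 140 172 186 188 189
  191 191 192 191]
 [193 193 193 193 192 188 180 157 135 119 118 114 113 128 152 166 170 172
  181 189 193 196]
 [193 193 193 192 191 191 191 180 167 155 152 150 147 147 145 141 135 131
  147 168 183 190]
 [182 188 191 191 192 193 191 190 186 182 181 181 182 177 171 157 134 105
   98 119 148 163]
 [156 171 182 189 191 191 191 190 189 190 191 191 191 193 189 183 164 127
   97  92 103 115]
 [123 140 157 176 186 188 189 189 191 191 190 192 191 193 195 192 184 160
  134 107  93  89]
 [119 118 129 145 164 174 183 190 191 192 190 189 189 193 195 194 190 176
  152 114  91  80]
 [123 120 119 122 131 145 161 174 186 192 191 185 177 183 190 190 183 166
  134 100  83  75]]
9.0833
```

View pics/a5.png

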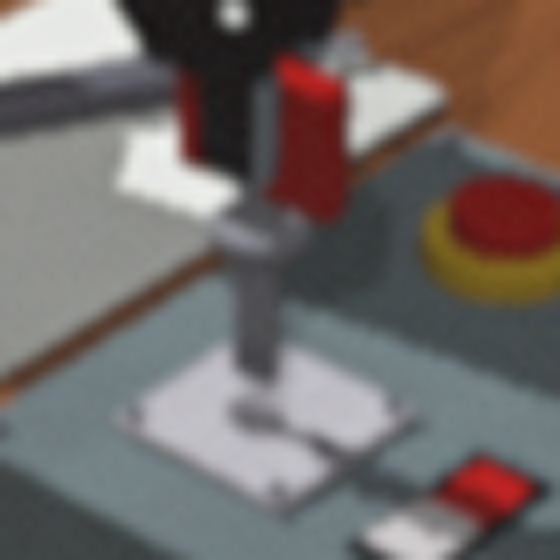

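The shaft's centre column, about 331.8, matches the hole at about 331.8, and its depth agrees within 2 mm. I descend carefully into the mouth.

Request:
jog_arm:
  translation:
    - [-0.5,1,-5]
    - [-0.5,1,-10]
    - [-0.5,1,-14]
    - [-0.5,1,-18]
    - [-0.5,1,-20]
    - [-0.5,1,-20]
  turn: [0,0,0,0,0,0]

```text
clock: 9.58
position: [0.5412, -0.0623, 0.147]
ee_rot: [-0.039, 0.999, -0.0, 0.004]
ft_force: [5.6, 1.8, -4.5]
grip_width: 0.133
```

Request:
jog_arm:
  translation:
    - [0,0,-4]
    - [0,0,-8]
    - [0,0,-12]
    - [0,0,-12]
  turn: [0,0,0,0]

```text
clock: 9.92
position: [0.5413, -0.0616, 0.1341]
ee_rot: [-0.039, 0.999, -0.0, 0.004]
ft_force: [5.7, 3.6, -5.0]
grip_width: 0.132
```

Request:
jog_arm:
  translation:
    - [1.5,0.8,0]
    - [1.5,0.8,0]
    - [1.5,0.8,0]
  turn: [0,0,0]

```text
clock: 10.17
position: [0.5421, -0.0611, 0.1335]
ee_rot: [-0.039, 0.999, -0.0, 0.003]
ft_force: [1.1, 0.3, -1.4]
grip_width: 0.132
```

```bash
python3 - <<'E'
from fit import *
np.set_printoptions(precision=4,suppress=True)
Z=[]
for i in range(3):
    s=snap('scene');o=manip.get_obs();Z.append(np.r_[o['position'],o['ft_force'],o['torque']])
print(np.array(Z),o['clock'],o['ee_rot'])
c=cv2.resize(s['frame'][160:230,300:370],None,fx=8,fy=8,interpolation=cv2.INTER_CUBIC)[:,:,::-1]
cv2.imwrite('pics/a6.png',c)
E
```

```text
[[ 0.5422 -0.0612  0.1337  0.0822  0.5507 -1.3717 -0.0002  0.0149 -0.0355]
 [ 0.5423 -0.0612  0.1338 -1.123   0.2245 -1.2771 -0.0272  0.0064  0.0248]
 [ 0.5424 -0.0612  0.1339  1.1697 -0.     -0.8476  0.007   0.0469 -0.0369]] 10.3167 [-0.0391  0.9992 -0.0004  0.0032]
```

View pics/a6.png

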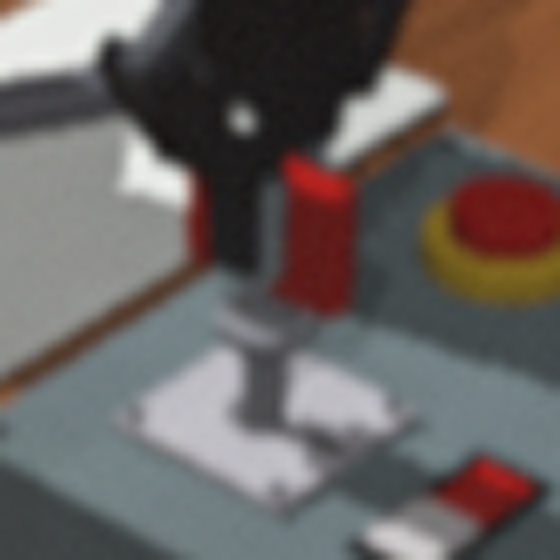

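The blade is in the hole and the forces are near zero. I go on down.

Request:
jog_arm:
  translation:
    - [0,0,-4]
    - [0,0,-8]
    - [0,0,-12]
    - [0,0,-14]
    - [0,0,-14]
  turn: [0,0,0,0,0]

```text
clock: 10.73
position: [0.542, -0.0612, 0.1191]
ee_rot: [-0.039, 0.999, -0.0, 0.003]
ft_force: [-0.1, -0.5, -0.5]
grip_width: 0.133
```

Request:
jog_arm:
  translation:
    - [0,0,-1]
    - [0,0,-2]
    - [0,0,-3]
    - [0,0,-3]
  turn: [0,0,0,0]

```text
clock: 11.07
position: [0.542, -0.0612, 0.116]
ee_rot: [-0.039, 0.999, -0.0, 0.003]
ft_force: [0.1, 0.3, -1.3]
grip_width: 0.135
```

Request:
jog_arm:
  translation:
    - [0,0,-0.7]
    - [0,0,-1.4]
    - [0,0,-2]
    - [0,0,-2]
  turn: [0,0,0,0]

```text
clock: 11.4
position: [0.5419, -0.0611, 0.1139]
ee_rot: [-0.039, 0.999, -0.0, 0.003]
ft_force: [-0.3, 0.0, -1.5]
grip_width: 0.135
```

Request:
jog_arm:
  translation:
    - [0,0,-0.7]
    - [0,0,-1.4]
    - [0,0,-2]
    - [0,0,-2]
  turn: [0,0,0,0]

```text
clock: 11.73
position: [0.5419, -0.0611, 0.1118]
ee_rot: [-0.039, 0.999, -0.0, 0.002]
ft_force: [0.1, -0.4, -1.7]
grip_width: 0.132
```

Request:
jog_arm:
  translation:
    - [0,0,-0.7]
    - [0,0,-1.4]
    - [0,0,-2]
    - [0,0,-2]
  turn: [0,0,0,0]

```text
clock: 12.07
position: [0.5418, -0.0611, 0.1096]
ee_rot: [-0.039, 0.999, -0.0, 0.002]
ft_force: [-0.4, 0.4, -0.6]
grip_width: 0.136
```

Request:
jog_arm:
  translation:
    - [0,0,-0.7]
    - [0,0,-1.4]
    - [0,0,-2]
    - [0,0,-2]
  turn: [0,0,0,0]

```text
clock: 12.4
position: [0.5418, -0.0611, 0.1075]
ee_rot: [-0.039, 0.999, -0.0, 0.002]
ft_force: [-0.7, 1.1, -1.6]
grip_width: 0.133
```

```bash
python3 - <<'E'
from fit import *
np.set_printoptions(precision=4,suppress=True)
Z=[]
for i in range(2):
    s=snap('scene');o=manip.get_obs();Z.append(np.r_[o['position'],o['ft_force'],o['torque']])
print(np.array(Z),o['clock'],o['ee_rot'])
for d in manip.pinpoint(s,'key_seat'): print(d)
c=cv2.resize(s['frame'][170:230,300:370],None,fx=8,fy=8,interpolation=cv2.INTER_CUBIC)[:,:,::-1].copy()
for z in(.08,.092):
    q=np.array([proj(s,(.5415+.015*np.cos(a),-.0611+.015*np.sin(a),z)) for a in np.linspace(0,6.3,40)])
    cv2.polylines(c,[np.int32((q-[300,170]+.5)*8)],False,(0,255,0) if z<.09 else (255,255,0),1)
cv2.imwrite('pics/a7.png',c)
E
```

```text
[[ 0.5418 -0.0611  0.1075  0.109   0.4975 -2.0803  0.1302 -0.0365 -0.017 ]
 [ 0.5418 -0.0611  0.1076  0.5966  0.8103 -2.3587  0.0928  0.0111  0.0463]] 12.5 [-0.0391  0.9992 -0.0005  0.0023]
{'at': [190.5, 274.9], 'confidence': 0.74}
{'at': [185.1, 197.3], 'confidence': 0.7}
{'at': [332.7, 211.9], 'confidence': 0.65}
```

View pics/a7.png

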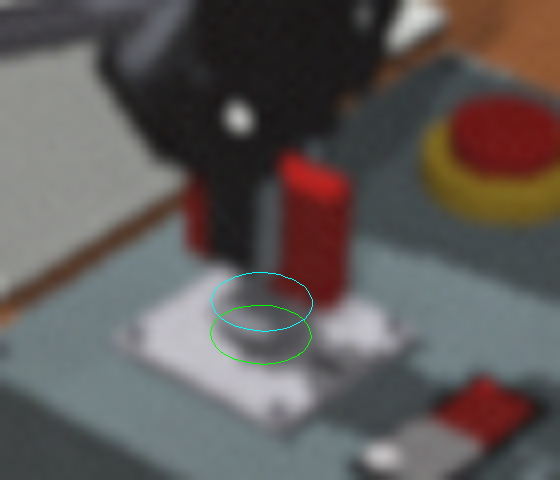

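The collar is within about 4 mm of the plate and there is no upward force. The blade happened to be aligned and went straight into the slot. I lower to contact.

Request:
jog_arm:
  translation:
    - [0,0,-0.6]
    - [0,0,-1.2]
    - [0,0,-1.8]
    - [0,0,-1.8]
  turn: [0,0,0,0]

```text
clock: 12.88
position: [0.5418, -0.0611, 0.1057]
ee_rot: [-0.039, 0.999, -0.0, 0.002]
ft_force: [0.3, -0.0, -0.5]
grip_width: 0.133
```

Request:
jog_arm:
  translation:
    - [0,0,-0.5]
    - [0,0,-1]
    - [0,0,-1]
    - [0,0,-1]
  turn: [0,0,0,0]

```text
clock: 13.22
position: [0.5417, -0.0611, 0.1046]
ee_rot: [-0.039, 0.999, -0.0, 0.002]
ft_force: [-0.1, 1.0, -1.9]
grip_width: 0.13
```

Request:
jog_arm:
  translation:
    - [0,0,-0.5]
    - [0,0,-1]
    - [0,0,-1]
    - [0,0,-1]
  turn: [0,0,0,0]

```text
clock: 13.55
position: [0.5418, -0.0611, 0.1037]
ee_rot: [-0.039, 0.999, -0.0, 0.002]
ft_force: [-1.0, 0.5, 1.6]
grip_width: 0.132
```

Request:
jog_arm:
  translation:
    - [0,0,-0.4]
    - [0,0,-0.8]
    - [0,0,-0.8]
    - [0,0,-0.8]
  turn: [0,0,0,0]

```text
clock: 13.88
position: [0.5419, -0.0611, 0.1037]
ee_rot: [-0.039, 0.999, -0.0, 0.002]
ft_force: [-4.4, 2.0, 10.4]
grip_width: 0.135
```

Stiff contact came at the expected seated height (TCP 0.1037, as predicted), so the collar lies on the plate. I ease the press and start turning clockwise.

Request:
jog_arm:
  translation:
    - [0,0,0.5]
    - [0,0,0.6]
    - [0,0,0.6]
    - [0,0,0.6]
    - [0,0,0.6]
    - [0,0,0.6]
    - [0,0,0.6]
    - [0,0,0.6]
    - [0,0,0.6]
    - [0,0,0.6]
    - [0,0,0.6]
    - [0,0,0.6]
  turn: [0,-2,-5,-8,-11,-14,-17,-20,-23,-26,-28,-28]

```text
clock: 14.88
position: [0.542, -0.0604, 0.1043]
ee_rot: [0.204, 0.979, -0.0, 0.002]
ft_force: [-0.2, 2.0, 1.1]
grip_width: 0.134
```

```bash
python3 - <<'E'
from h import *
for i in range(2):
    o=manip.get_obs();print(o['clock'],o['position'],o['ft_force'],o['torque'],o['ee_rot'],o['joint_pos'][6])
    snap('top')
E
```

```text
14.8833 [ 0.54203787 -0.06042405  0.1043146 ] [-0.22213493  1.98206957  1.1216578 ] [ 0.78717476 -0.08858796  0.09063662] [ 2.04308966e-01  9.78903429e-01 -4.69956967e-04  2.38789303e-03] 1.4039927631017486
14.9333 [ 0.54200841 -0.06044249  0.10428848] [0.02518528 2.75358333 0.88435712] [ 0.80441106 -0.05637265  0.05770695] [ 2.03187010e-01  9.79137028e-01 -4.87290456e-04  2.34133457e-03] 1.4061886572360185
```

Request:
jog_arm:
  translation:
    - [0,0,0]
    - [0,0,0]
    - [0,0,0]
    - [0,0,0]
    - [0,0,0]
    - [0,0,0]
    - [0,0,0]
  turn: [-3,-6,-9,-12,-15,-16,-16]

```text
clock: 15.57
position: [0.5421, -0.0602, 0.1043]
ee_rot: [0.337, 0.942, -0.001, 0.002]
ft_force: [-0.3, 2.6, 0.9]
grip_width: 0.13
```

```bash
python3 - <<'E'
from h import *
o=manip.get_obs();print(o['clock'],o['position'],o['ft_force'],o['torque'],np.degrees(2*np.arctan2(*o['ee_rot'][:2])),o['joint_pos'][6])
E
```

```text
15.5667 [ 0.54211032 -0.06018756  0.1042859 ] [-0.33685738  2.62658532  0.94621106] [ 0.80946242 -0.11677952  0.1025207 ] 39.34941142433661 1.1491144234353983
```

Request:
jog_arm:
  translation:
    - [0,0,0]
    - [0,0,0]
    - [0,0,0]
    - [0,0,0]
  turn: [-1.5,-3,-4,-4]

```text
clock: 15.9
position: [0.5421, -0.0602, 0.1043]
ee_rot: [0.37, 0.929, -0.001, 0.002]
ft_force: [0.3, 2.4, 0.5]
grip_width: 0.131
```

```bash
python3 - <<'E'
from h import *
o=manip.get_obs();print(o['clock'],o['position'],o['ft_force'],o['torque'],np.degrees(2*np.arctan2(*o['ee_rot'][:2])),o['joint_pos'][6])
E
```

```text
15.9 [ 0.54214717 -0.06015578  0.10431058] [0.27823058 2.41455681 0.52562102] [ 0.77065363 -0.06310588  0.08854363] 43.41652063696736 1.0838454253645828
```

Request:
jog_arm:
  translation:
    - [0,0,0]
    - [0,0,0]
    - [0,0,0]
    - [0,0,0]
  turn: [-1.5,-3,-4,-4]

```text
clock: 16.23
position: [0.5422, -0.0601, 0.1043]
ee_rot: [0.402, 0.915, -0.001, 0.002]
ft_force: [-0.1, 2.9, 0.5]
grip_width: 0.137
```

```bash
python3 - <<'E'
from h import *
o=manip.get_obs();print(o['clock'],o['position'],o['ft_force'],o['torque'],np.degrees(2*np.arctan2(*o['ee_rot'][:2])),o['joint_pos'][6])
E
```

```text
16.2333 [ 0.54218492 -0.06008326  0.10432279] [-0.08789325  2.88769528  0.51257985] [ 0.71986337 -0.12685853  0.20845797] 47.46452354857107 1.0190334776623982
```

Torque is rising (0.21 N m after 52° of turning), so the stop is near. I turn a little further and look.

Request:
jog_arm:
  translation:
    - [0,0,0]
    - [0,0,0]
    - [0,0,0]
  turn: [-1,-2,-2]

```text
clock: 16.48
position: [0.5422, -0.0601, 0.1043]
ee_rot: [0.419, 0.908, -0.001, 0.002]
ft_force: [0.4, 3.6, 0.2]
grip_width: 0.133
```

```bash
python3 - <<'E'
from h import *
o=manip.get_obs();print(o['clock'],o['position'],o['ft_force'],o['torque'],np.degrees(2*np.arctan2(*o['ee_rot'][:2])),o['joint_pos'][6])
s=snap('scene')
cv2.imwrite('pics/a8.png',cv2.resize(s['frame'][165:245,295:375],None,fx=7,fy=7,interpolation=cv2.INTER_CUBIC)[:,:,::-1])
E
```

```text
16.4833 [ 0.54220244 -0.06005004  0.10430386] [0.38935772 3.56773284 0.19552541] [ 0.82178876 -0.16180689  0.2448787 ] 49.53344762753044 0.9859221200479319
```

View pics/a8.png

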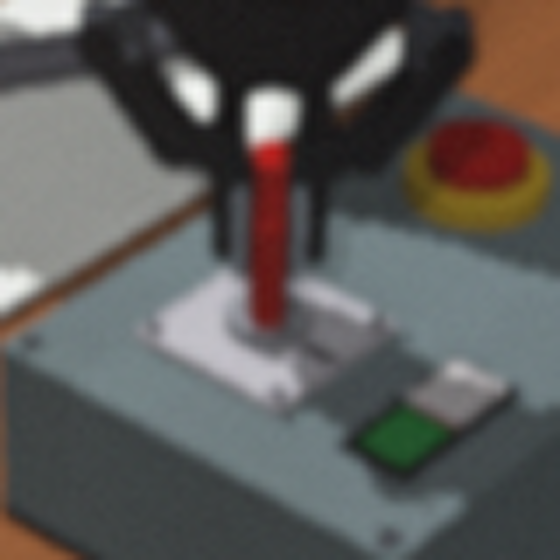

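The indicator now shows green with the white tab over red, and the collar sits on the plate. The torque of 0.25 N m exceeds friction, so the switch is at its stop. I release and rise.

Request:
jog_arm:
  translation:
    - [0,0,0]
    - [0,0,0]
    - [0,0,0]
    - [0,0,0]
    - [0,0,0]
    - [0,0,0]
  turn: [0,0,0,0,0,0]
  grip: 50

```text
clock: 17.03
position: [0.5422, -0.0603, 0.1043]
ee_rot: [0.419, 0.908, -0.001, 0.002]
ft_force: [0.5, -0.4, -0.8]
grip_width: 0.586
```

Request:
jog_arm:
  translation:
    - [0,0,4]
    - [0,0,12]
    - [0,0,25]
    - [0,0,45]
    - [0,0,70]
    - [0,0,95]
    - [0,0,120]
    - [-20,0,145]
    - [-50,0,160]
    - [-80,0,170]
    - [-100,0,170]
    - [-100,0,170]
  turn: [0,0,0,0,0,0,0,0,0,0,0,0]

```text
clock: 18.03
position: [0.4401, -0.0611, 0.2761]
ee_rot: [0.419, 0.908, 0.002, 0.002]
ft_force: [0.4, 0.1, 0.7]
grip_width: 0.586
```

```bash
python3 - <<'E'
from h import *
o=manip.get_obs();print(o['clock'],o['position'],o['ft_force'])
s=snap('scene')
cv2.imwrite('pics/a9.png',cv2.resize(s['frame'][130:260,280:470],None,fx=4,fy=4,interpolation=cv2.INTER_CUBIC)[:,:,::-1])
E
```

```text
18.0333 [ 0.44012115 -0.06106552  0.27606903] [0.35786742 0.0996962  0.66432738]
```

View pics/a9.png

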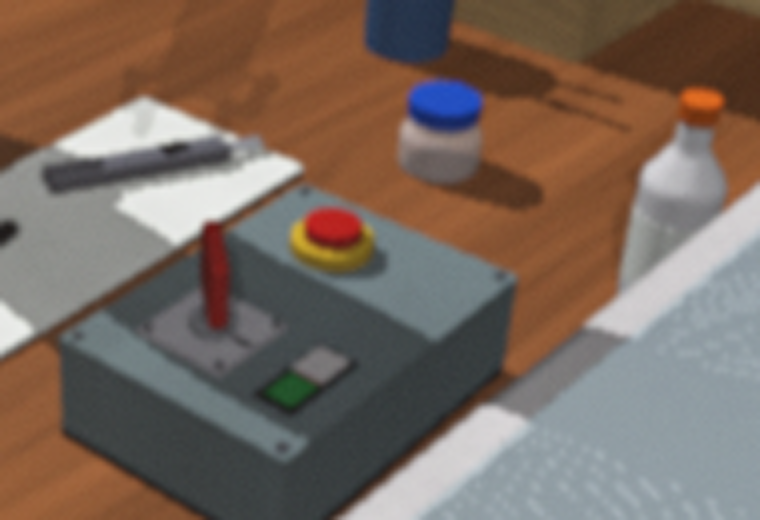

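The indicator is still green and the bystanders are in place, but the key seems to lean slightly. I use the last view on a close check with the expected seated outline drawn in.

```bash
python3 - <<'E'
from fit import *
s=snap('scene');t=snap('top')
def crop(p,w,k,draw=True):
    l,a,r,b=w;c=cv2.resize(p['frame'][a:b,l:r],None,fx=k,fy=k,interpolation=cv2.INTER_CUBIC)[:,:,::-1].copy()
    c=cv2.convertScaleAbs(c,alpha=1.6)
    if draw:
        for z in(.08,.086):
            q=np.array([proj(p,(.541+.015*np.cos(x),-.061+.015*np.sin(x),z)) for x in np.linspace(0,6.3,40)])
            cv2.polylines(c,[np.int32((q-[l,a]+.5)*k)],False,(0,255,0),1)
        q=(box(p,np.array([.541,-.061,.118]),np.radians(-49.5),(.056,.012,.044))-[l,a]+.5)*k
        cv2.polylines(c,[np.int32(cv2.convexHull(q.astype(np.float32)))],True,(255,255,0),1)
    return c
A=np.vstack([np.hstack([crop(p,w,8,d) for d in(False,True)]) for p,w in((s,(310,180,360,217)),(t,(300,150,350,187)))])
cv2.imwrite('pics/a10.png',A)
for n,p in(('s',s),('t',t)):
    for l in('key_grip','key_seat'): print(n,l,[(np.round(d['at'],1).tolist(),round(d['confidence'],2)) for d in manip.pinpoint(p,l)])
    print(proj(p,(.541,-.061,.118)),proj(p,(.541,-.061,.08)))
print(manip.get_obs()['clock'])
E
```

```text
s key_grip [([186.2, 267.0], 0.89), ([180.4, 182.5], 0.85), ([330.6, 199.5], 0.65), ([181.0, 216.7], 0.59)]
s key_seat [([185.8, 198.7], 0.97), ([184.0, 235.5], 0.73), ([185.9, 278.0], 0.61), ([333.8, 209.8], 0.49)]
[332.4177255 198.0309201] [331.99688518 211.17948521]
t key_grip [([443.8, 255.2], 0.74), ([413.2, 304.3], 0.72), ([469.3, 206.4], 0.59)]
t key_seat [([437.0, 252.4], 0.61), ([457.6, 207.3], 0.56)]
[322.78612931 169.98081047] [322.26560049 173.10414447]
18.3833
```

View pics/a10.png

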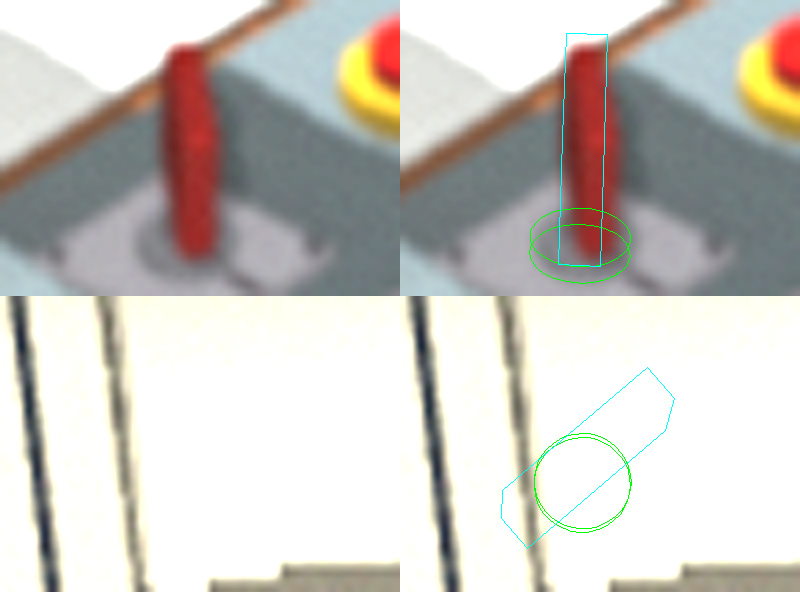

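```bash
python3 -c "
from workcell import manip
print(manip.hand_in())"
```

```text
the job is handed in; nothing more can be done
None
```

The key is home in the lock and turned to ON, and I handed the job in at about 18.4 s on the robot's clock.

**What I did:** I took the smaller red key out of the wooden rest and lowered it into the lock. The blade happened to line up with the slot, so it sank with no upward force and I did not need to turn it back and forth. The collar met the plate at the expected height, with a press of about 10 N. I eased off and turned the key clockwise about 54°, until the torque rose to about 0.25 N m at the stop. Then I let go and backed away.

**What the last checks showed:**
- **Switch:** the indicator shows green, with its white tab over red.
- **Key:** it stands in the lock with its collar on the plate, to within about 1 pixel (2 mm). The handle is about 3° off the angle at which I let go, which fits play in the lock.
- **Other things:** the stop button, pin jar and glue looked untouched. I did not look at the tape again after the start, but the arm did not go near it.
- **Checks that did not settle it:** my automatic fit of the handle's angle disagreed with the pictures, so I used the angle I read by eye. In the last look, the top camera's view of the lock was blocked by the arm, so that check rests on the scene camera alone. Whether the collar is down to better than about 2 mm was not measured after I let go.

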